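# Prove a hinge leaf on the test pin and hold it to the jamb

## Task

One of the two look-alike hinge leaves has a choked bore: try them on the sprung test pin of the green stand to find the sound one, which slides on without pushing the pin back until the pin's tip shows on the far side, then draw it off again; any leaf that fails goes back down flat on the mat. Then hold the sound leaf level between the two knuckles of the blue jamb block, its plate pointing away from the block, with all the holes lined up ready for a hinge pin, and finish while still holding it there in the gripper. Leave the other things on the mat where they are.

Things in the scene. Friction and masses are not known exactly. Their poses are not given: they have to be found in the camera images.
- leaf_p_grip (a point): Steel hinge leaf, loose, 0.25 kg, one of two look-alikes. On its plate stands a rib 12 thick (y), 50 long (x), top 60 above the mat: grip it from above across the 12. Point: mid-rib, 44 above the leaf's underside, 55 behind (-x) and 31 above the bore's middle. x points from plate to knuckle, y along the bore, z up as it rests.
- leaf_p_bore (a point): Middle of that leaf's knuckle (tube 26 outside, 18 bore, 30 long in y), 13 above the leaf's underside; same axes. Plate 44 wide, 6 thick, upper face 16 above the mat, from 105 to 25 behind the bore axis, then a neck 28 wide. One leaf, not told which, is choked inside: the pin enters only 11 mm.
- leaf_q_grip (a point): The same point on the other look-alike leaf (same shape, sizes and axes as leaf_p).
- leaf_q_bore (a point): Middle of the other leaf's knuckle bore, same sizes and axes.
- jamb_bore (a point): Blue fixed jamb block with two steel knuckles (26 outside, 18 bore, 22 long). Point: on their bore axis, middle of the 36 mm gap between them, 120 above the mat; y along the axis, x level towards the block, z up. Gap open above, below and on the -x side; block face 22 behind the axis, top 18 above it. A leaf's plate points to -x here.
- gauge_tip (a point): Green fixed test stand with a level sprung brass pin, 10 thick. Point: the pin's end when not pushed, 100 above the mat. The pin points along this point's +y and sticks out 60 from the block (46 wide in x, top 20 above the pin); nose tapered over 5. A leaf slides on along -y; with its plate to -x its axes match these.
- test_pin (a joint): How far the sprung pin is pushed back into the stand, m: 0 free, 0.035 fully in. The spring gives 2.4 N at the start and 4.5 N fully in. It stays near 0 when a sound leaf slides on and is pushed back by a choked one.
- strainer_cap: Brass strainer cap, 54 across, 30 high; bystander. Origin at its underside, under its middle.
- union_nut: Chrome union nut, ring 54 outside, 34 inside, 24 high; bystander. Origin at its underside, under its middle.
- pipe_plug: Steel pipe plug, 32 across with a 16 mm square head, 36 high; bystander. Origin at its underside, under its middle.
- mallet: Red nylon mallet lying down, 285 long, head 84 wide and 40 high at its +x end (turned towards the robot); bystander. Origin at its underside, under the middle of the handle.
- hinge_pin: Loose steel hinge pin with a bent end, 10 mm thick, 115 long, lying along its x; bystander. Origin at its underside, under its middle.

How it is judged:
By the outcome, as a careful person would: the job done as asked, in the order asked, and still so for the second after the job is handed in, while the arm keeps its last pose, push and grip.
It also fails if it takes over 72 s, if anything falls off the work surface, if the arm or the gripper's body presses on something with over 40 N, if the wrist force passes 120 N, or if a joint passes its speed limit or range.

## Robot

A 6-joint arm with a two-finger parallel gripper is mounted at the origin on the work surface. World frame = base frame: x ahead of the robot, y to its left, z up, the work surface at z = 0. Lengths are in mm, angles in degrees, forces in N, time in s.
With the tool pointing down it reaches from about 375 to 750 mm from the base axis. Payload 9 kg.
Tool frame: the origin (TCP) lies midway between the tips of the shut fingers; the grasp point (between the pads) lies 19 mm behind it; y points along the fingers, x is the direction in which the jaws open and shut, and the axes are right-handed (so a half turn about y gives the same grasp; the last joint's range is limited). The gripper opens to 85 mm and grips with 20 to 120 N. Pads are 22 mm wide; open, the fingers measure 114 mm over their backs; the gripper's body (76 mm by 85 mm) begins 54 mm behind the grasp point. The pads swing forward as they close: fully open they stand 13 mm farther back than shut.
Start: joints at [58.402, 5.964, 5.575, 89.605, 0, 77.527], TCP at [196.587, 566.913, 231.331] pointing down, gripper open.
Joint ranges: [-171.21, 171.21], [-48.23, 106.86], [-62.78, 66.21], [-105.2, 120.99], [-86.42, 89.51], [-180, 180]. Speed limits (degrees/s): [127.2, 127.2, 147.25, 180, 180, 180].

## Interface

Orientations are given as [roll, pitch, yaw] about the fixed x, y, z axes, in that order (R = Rz(yaw) Ry(pitch) Rx(roll)).
In Python, from station import monitor, imaging, robot gives the robot as it stands.
- The arm moves only by the tool arm_command, never from a script. Its argument "motion" is one flat list of numbers, 7 for each row, row after row: the shift along the tool's x, y, z in units of 5 cm (1.0 is 5 cm), then the turn, a rotation vector about the tool's x, y, z in units of 10 degrees (1.0 is 10 degrees), then the gripper's target within -1 to 1 (shut at 1, half-way at 0, fully open at -1). A call has 1 to 12 rows; each row shifts and turns the commanded pose from where the row before left it, along the tool's axes as they then stand; what a row does not reach is not made up. A row lasts 1/8 s, in which the tool goes at most 62.5 mm and 10.7 degrees, less where a joint would pass 70% of its speed; a pose out of reach is approached as far as the arm can. A call with a number of a shift or a turn outside -1 to 1 is refused whole. A call with a gripper value outside its range is refused whole. The fingers move at their own pace and stop on an object; "force" is the grip in N (left out, the last holds). Time passes only in rows, so rows that do not move let the fingers close. It gives the time, the measured TCP pose, the force and the opening at its end, in the units of the state.
- monitor.get_obs(): the state, without advancing time (a new reading comes with each control period).
- imaging.camera(name): name is "side" or "top"; returns a dict with "pixels" (420x560x3 uint8, blue, green, red), "mtx" (3x3 intrinsics, pixels), "dist_coeffs" ([k1, k2, p1, p2, k3] as OpenCV has them; the pictures are not rectified), "rvec" (rotation vector, rad) and "tvec" (3), from world to camera coordinates, as OpenCV has them. Camera axes: x right, y down, z forward; pixel columns grow to the right and rows downward; lengths in mm; the calibration is good to about 2 mm. A picture is of the moment at which its call begins. There is no depth.
- robot.hand_in(): hands the job in, once; it reports no verdict.
The state is a dict: "t": time; "joint_positions": joint angles; "qvel": joint speeds; "joint_efforts": joint torques, N m; "eef_pos": TCP position; "tcp_rot": TCP orientation; "force": force on the tool from outside, world axes, zero at the start; "moment": the same for the moment, N m; "opening": finger opening in mm.
Only numpy, scipy, OpenCV 4.12 (cv2) and the standard library are available. Lean on these libraries where they do the work, as an engineer would, in place of code of your own. Each camera call takes 0.05 s, during which the arm holds its last target.

## Working session

There is one attempt and no reset: what is moved stays moved. The work goes in short steps, Python scripts to look and compute and a tool call to move; the robot and the scene stay as the last step left them, time stands still between calls to the robot, and variables do not carry over. Pictures are saved under pics/ and viewed, and the job is handed in when it is done.

Besides the shell and the picture viewer there is one more tool, called after "Call:" as name(argument=value, ...) on one line, values as JSON. arm_command: Moves the arm, as the interface text tells. Its arguments: {"type":"object","properties":{"motion":{"type":"array","items":{"type":"number"}},"force":{"type":"number"}},"required":["motion"]}

```bash
ls; mkdir -p pics
cat > h.py <<'E'
import numpy as np, cv2
from station import monitor, imaging, robot
def snap(name,fn):
    c=imaging.camera(name); cv2.imwrite('pics/'+fn,c['pixels']); np.savez('pics/'+fn+'.npz',**c); return c
def ray(c,u,v):
    R,_=cv2.Rodrigues(np.array(c['rvec'],float)); t=np.array(c['tvec'],float).reshape(3)
    p=cv2.undistortPoints(np.array([[[u,v]]],float),np.array(c['mtx'],float),np.array(c['dist_coeffs'],float))[0,0]
    return -R.T@t, R.T@np.array([p[0],p[1],1.])
def onz(c,u,v,z):
    o,d=ray(c,u,v); return o+d*(z-o[2])/d[2]
def proj(c,P):
    return cv2.projectPoints(np.array(P,float).reshape(-1,3),np.array(c['rvec'],float),np.array(c['tvec'],float),np.array(c['mtx'],float),np.array(c['dist_coeffs'],float))[0].reshape(-1,2)
def load(fn): return dict(np.load('pics/'+fn+'.npz'))
def tri(c1,p1,c2,p2):
    A=[];
    o1,d1=ray(c1,*p1);o2,d2=ray(c2,*p2)
    M=np.stack([d1,-d2],1);s=np.linalg.lstsq(M,o2-o1,rcond=None)[0]
    a=o1+d1*s[0];b=o2+d2*s[1];return (a+b)/2,np.linalg.norm(a-b)
E
python3 - <<'E'
from h import *
print(monitor.get_obs())
for n in('top','side'):
    c=snap(n,n+'0.png'); o,d=ray(c,280,210); print(n,o,d)
E
```

```text
pics
{'t': 0.0, 'joint_positions': array([ 5.84023674e+01,  5.99960621e+00,  5.52725805e+00,  8.96045836e+01,
       -3.87934987e-04,  7.75253782e+01]), 'qvel': array([0.02877554, 0.05017288, 0.08282179, 0.02081666, 0.03503064,
       0.04977595]), 'joint_efforts': array([-1.89416401e-04, -5.56928623e+01,  5.03646827e+01,  1.71963999e-02,
       -5.22580340e-04,  2.09536904e-05]), 'eef_pos': array([196.38642225, 566.59872092, 230.51414118]), 'tcp_rot': array([-8.99837610e+01,  7.51993108e-02,  7.08770002e+01]), 'force': array([-0.44656401, -0.00054455, -0.15192508]), 'moment': array([ 0.00460595, -0.01583724, -0.00023833]), 'opening': 85.24758115672658}
top [ 500.02493885    6.34134103 1268.56607304] [ 0.07573583  0.01605578 -0.9971734 ]
side [  82.71122289 -766.1156417   853.02500563] [ 0.40949754  0.66613772 -0.62336512]
```

View pics/top0.png

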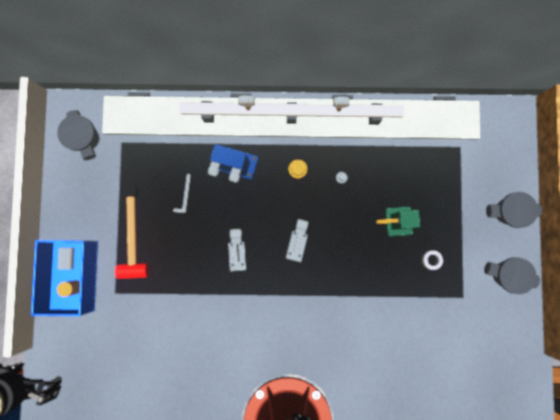

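View pics/side0.png

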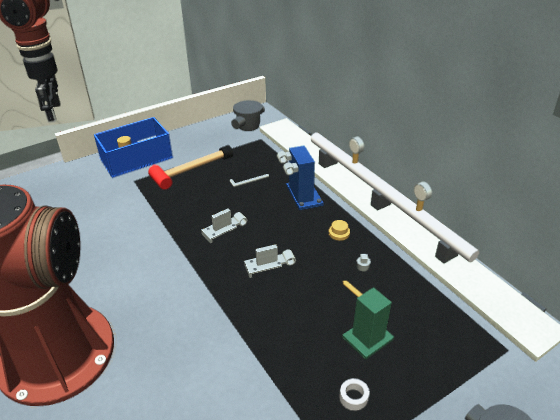

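Run:
```python
from h import *
t=load('top0.png')['pixels'];s=load('side0.png')['pixels']
def crop(im,x,y,w,h,k): return cv2.resize(im[y:y+h,x:x+w],(w*k,h*k),interpolation=cv2.INTER_CUBIC)
cv2.imwrite('pics/tz1.png',crop(t,200,140,130,135,4) if 0 else crop(t,200,140,130,140,4)[:600])
cv2.imwrite('pics/tz2.png',crop(t,360,190,80,60,8))
cv2.imwrite('pics/sz1.png',crop(s,190,140,140,140,4)[:600])
cv2.imwrite('pics/sz2.png',crop(s,330,270,80,90,6))
```

```text
(no output)
```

View pics/tz1.png

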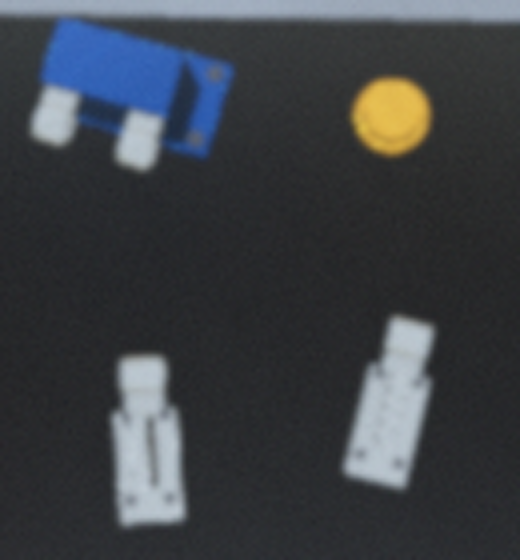

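View pics/tz2.png

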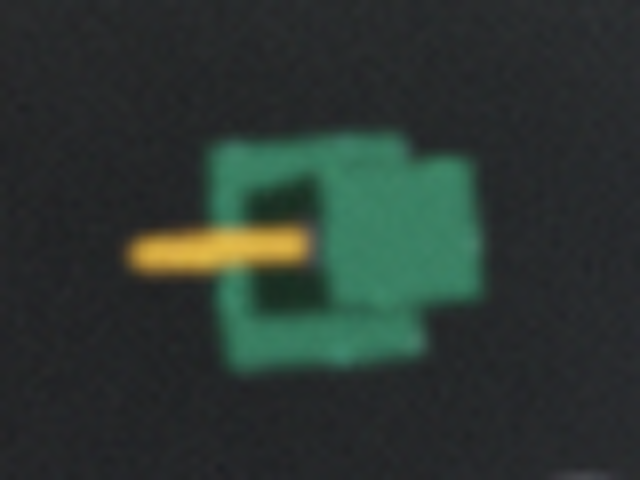

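View pics/sz1.png

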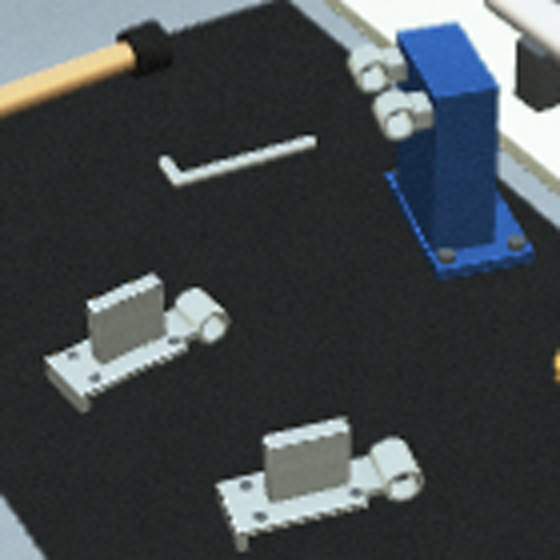

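View pics/sz2.png

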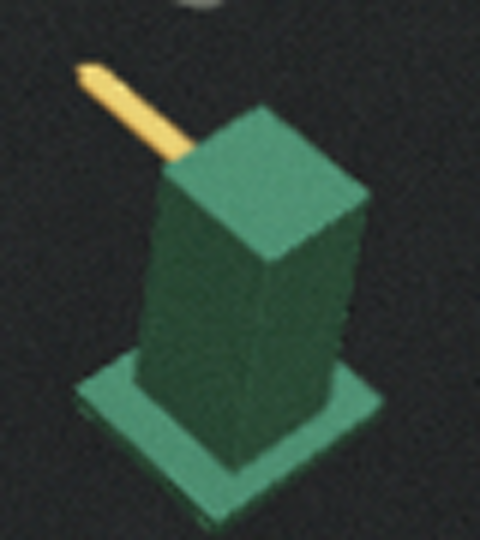

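```bash
cat > meas.py <<'E'
from h import *
t=load('top0.png');s=load('side0.png')
def yaw(d): return np.degrees(np.arctan2(d[1],d[0]))
hsv=cv2.cvtColor(t['pixels'],cv2.COLOR_BGR2HSV)
g=((hsv[...,2]>110)&(hsv[...,1]<60)).astype(np.uint8)
n,l,st,ce=cv2.connectedComponentsWithStats(g)
for i in range(1,n):
    if st[i,4]>60 and 120<st[i,0]<460 and 145<st[i,1]<290:
        print('grey',st[i],ce[i])
        if 300<st[i,4]<1200:
            ys,xs=np.nonzero(l==i)
            W=np.array([onz(t,x,y,16) for x,y in zip(xs,ys)])[:,:2]
            c=W.mean(0);u,sv,vt=np.linalg.svd(W-c,full_matrices=False)
            d=vt[0]*np.sign(vt[0][0]);nrm=np.array([-d[1],d[0]])
            a=(W-c)@d;b=(W-c)@nrm
            print(' centroid',c,'yaw',yaw(d),'ext',a.min(),a.max(),b.min(),b.max())
            r=cv2.minAreaRect(W.astype(np.float32));print(' rect',r)
            # plate part only: 
            for lo,hi in((-60,20),(30,70)):
                m=(a>lo)&(a<hi);
                # centre of edges per bin
                bins=np.arange(lo,hi,4);cc=[(q+2,(b[(a>=q)&(a<q+4)].min()+b[(a>=q)&(a<q+4)].max())/2, np.ptp(b[(a>=q)&(a<q+4)])) for q in bins if ((a>=q)&(a<q+4)).sum()>3]
                print(' ',np.round(cc,1).tolist())
E
python3 meas.py
```

```text
grey [208 162  12  14 134] [213.38059701 168.63432836]
grey [229 168  12  15 131] [234.38167939 174.74045802]
grey [336 172  12  11 108] [341.25925926 177.09259259]
grey [173 174  17  39 199] [184.18592965 196.0201005 ]
grey [286 219  22  43 614] [297.45114007 241.50651466]
 centroid [505.32988226 -24.85708413] yaw -13.074325185669112 ext -55.00460457361996 64.44343512905867 -23.45947474315058 23.337410036319913
 rect ((509.8721923828125, -26.07372283935547), (46.581764221191406, 119.4282455444336), 76.67826843261719)
  [[-54.0, -1.2, 38.1], [-50.0, -0.2, 44.3], [-46.0, 0.5, 44.3], [-42.0, 1.2, 44.4], [-38.0, -0.6, 45.0], [-34.0, 0.4, 44.4], [-30.0, 0.0, 46.5], [-26.0, -0.3, 44.4], [-22.0, 0.3, 44.4], [-18.0, -0.0, 46.5], [-14.0, -0.4, 44.4], [-10.0, 0.3, 44.4], [-6.0, -0.1, 46.6], [-2.0, -0.5, 44.5], [2.0, 0.2, 44.5], [6.0, -0.2, 46.6], [10.0, -0.5, 44.5], [14.0, 0.1, 44.5], [18.0, 1.2, 43.8]]
  [[32.0, 0.4, 29.9], [36.0, -0.3, 27.1], [40.0, -0.7, 29.3], [44.0, 0.3, 30.0], [48.0, -0.4, 32.8], [52.0, -0.4, 30.0], [56.0, 0.2, 30.0], [60.0, 0.9, 30.0], [64.0, 0.6, 20.9]]
grey [228 229 
[... 204 characters left out ...]
56, 150.1294708251953), (119.62354278564453, 46.553466796875), 4.753937721252441)
  [[-54.0, -0.2, 42.8], [-50.0, -0.4, 42.8], [-46.0, -0.6, 42.8], [-42.0, 0.5, 45.7], [-38.0, 0.3, 45.7], [-34.0, 0.1, 45.9], [-30.0, -0.2, 45.7], [-26.0, -0.4, 45.7], [-22.0, 0.8, 43.1], [-18.0, 0.5, 42.9], [-14.0, 0.3, 43.1], [-10.0, 0.0, 42.9], [-6.0, -0.2, 43.1], [-2.0, -0.4, 43.1], [2.0, -0.7, 42.9], [6.0, 0.4, 45.8], [10.0, 0.2, 45.8], [14.0, -0.0, 46.0], [18.0, -0.2, 46.0]]
  [[32.0, -1.1, 28.6], [36.0, 0.1, 25.9], [40.0, 1.3, 28.6], [44.0, -0.4, 31.6], [48.0, -0.6, 31.6], [52.0, -0.9, 31.8], [56.0, -1.1, 31.6], [60.0, 0.1, 28.8], [64.0, -0.1, 22.9]]
grey [423 250  21  20 261] [432.79693487 259.73563218]
```

```bash
cat > meas2.py <<'E'
from h import *
t=load('top0.png');s=load('side0.png')
def yaw(d): return np.degrees(np.arctan2(d[1],d[0]))
u=lambda x0,y0,X,Y,k:(x0+(X+.5)/k-.5,y0+(Y+.5)/k-.5)
print('ribA',onz(s,*u(190,140,124.5,294,4),60),'ribB',onz(s,*u(190,140,307,431.5,4),60))
# pin
for n,c,box in(('top',t,(370,205,402,235)),('side',s,(335,275,366,302))):
    hsv=cv2.cvtColor(c['pixels'],cv2.COLOR_BGR2HSV)
    m=((hsv[...,0]>12)&(hsv[...,0]<35)&(hsv[...,1]>90)&(hsv[...,2]>90))
    q=np.zeros_like(m);x0,y0,x1,y1=box;q[y0:y1,x0:x1]=m[y0:y1,x0:x1]
    ys,xs=np.nonzero(q);W=np.array([onz(c,x,y,100) for x,y in zip(xs,ys)])[:,:2]
    ce=W.mean(0);_,_,vt=np.linalg.svd(W-ce,full_matrices=False);d=vt[0]*np.sign(vt[0][1]);a=(W-ce)@d
    print(n,'pin yaw(of y)',yaw(d)-90,'tip',ce+d*(a.max()+.8),'root',ce+d*a.min(),len(xs),'len',np.ptp(a), xs.min(),ys.min())
# green block top (z=120): 46 wide
for n,c in(('top',t),('side',s)):
    hsv=cv2.cvtColor(c['pixels'],cv2.COLOR_BGR2HSV)
    m=((hsv[...,0]>60)&(hsv[...,0]<90)&(hsv[...,1]>80)&(hsv[...,2]>100)).astype(np.uint8)
    nn,l,st,ce=cv2.connectedComponentsWithStats(m)
    print(n,[ (st[i].tolist(),ce[i].round(1).tolist()) for i in range(1,nn) if st[i,4]>40])
# knuckles top
hsv=cv2.cvtColor(t['pixels'],cv2.COLOR_BGR2HSV)
g=((hsv[...,2]>110)&(hsv[...,1]<60)).astype(np.uint8)
n,l,st,ce=cv2.connectedComponentsWithStats(g)
for i in range(1,n):
    if 125<st[i,4]<140 and st[i,0]<240:
        ys,xs=np.nonzero(l==i);W=np.array([onz(t,x,y,120) for x,y in zip(xs,ys)])[:,:2].astype(np.float32)
        print('kn',W.mean(0),cv2.minAreaRect(W), cv2.boxPoints(cv2.minAreaRect(W)).tolist())
# blue
for n,c in(('top',t),('side',s)):
    hsv=cv2.cvtColor(c['pixels'],cv2.COLOR_BGR2HSV)
    m=((hsv[...,0]>100)&(hsv[...,0]<125)&(hsv[...,1]>120)&(hsv[...,2]>120)).astype(np.uint8)
    nn,l,st,ce=cv2.connectedComponentsWithStats(m)
    print(n,[ (st[i].tolist(),ce[i].round(1).tolist()) for i in range(1,nn) if st[i,4]>40])
E
python3 meas2.py
```

```text
ribA [471.87556915 151.65238791  60.        ] ribB [503.31510902 -19.35183384  60.        ]
top pin yaw(of y) 4.834970776861908 tip [ 561.70990003 -232.06676012] root [ 566.80495898 -292.30127287] 112 len 59.64961664616186 376 218
side pin yaw(of y) 3.6365346392188513 tip [ 563.02958959 -226.25374636] root [ 566.2845105  -277.46809194] 122 len 50.517674368833866 343 280
top [([387, 207, 33, 29, 583], [404.2, 220.2])]
side [([357, 288, 34, 26, 467], [373.8, 300.2]), ([343, 328, 50, 29, 418], [366.0, 342.2])]
kn [695.2108  203.64505] ((695.2808227539062, 204.0414581298828), (28.01970100402832, 35.67520523071289), 82.07258605957031) [[675.6815185546875, 192.62562561035156], [711.0157470703125, 187.7053680419922], [714.880126953125, 215.45729064941406], [679.5458984375, 220.37754821777344]]
kn [679.60706 147.4533 ] ((679.5679321289062, 147.7280731201172), (27.902795791625977, 35.49920654296875), 72.26663970947266) [[658.4122924804688, 139.8459014892578], [692.2246704101562, 129.0332794189453], [700.7235717773438, 155.61024475097656], [666.9111938476562, 166.42286682128906]]
top [([210, 145, 48, 34, 729], [232.7, 157.9]), ([31, 240, 54, 77, 2228], [61.6, 277.9]), ([94, 263, 3, 41, 47], [94.6, 281.7])]
side [([94, 117, 79, 61, 2718], [133.9, 146.5]), ([290, 146, 24, 19, 274], [301.3, 154.8]), ([297, 188, 26, 20, 130], [311.8, 200.3])]
```

```bash
cat > plan.py <<'E'
from h import *
from scipy.spatial.transform import Rotation as Ro
def plan(x,y,z,yaw):
    o=monitor.get_obs();R=Ro.from_euler('xyz',o['tcp_rot'],degrees=True)
    T=Ro.from_euler('xyz',[-90,0,yaw],degrees=True)
    rv=(R.inv()*T).as_rotvec(degrees=True)/10
    d=np.array([x,y,z])-o['eef_pos']
    print('t',o['t'],'pos',o['eef_pos'].round(1),'rot',o['tcp_rot'].round(2),'F',o['force'].round(2),'open',round(o['opening'],1))
    print('turn',rv.round(3),'then shift(target axes)',(T.inv().apply(d)/50).round(3))
E
python3 -c "
from plan import *
plan(501.5,-23.5,130,76.9)"
```

```text
t 0.1 pos [196.4 566.6 230.6] rot [-8.999e+01  7.000e-02  7.088e+01] F [-0.36  0.64  0.45] open 85.7
turn [-0.002 -0.602 -0.007] then shift(target axes) [-10.112   2.012  -8.618]
```

Call:
arm_command(motion=[0,0,0,0,-0.6,0,-0.3,-0.4,0,-0.34,0,0,0,-0.3,-0.72,0,-0.62,0,0,0,-0.3,-0.72,0,-0.62,0,0,0,-0.3,-0.72,0,-0.62,0,0,0,-0.3,-0.72,0,-0.62,0,0,0,-0.3,-0.72,0,-0.62,0,0,0,-0.3,-0.72,0,-0.62,0,0,0,-0.3,-0.72,0,-0.62,0,0,0,-0.3,-0.72,0,-0.62,0,0,0,-0.3,-0.72,0,-0.62,0,0,0,-0.3,-0.72,0,-0.62,0,0,0,-0.3], force=70)

```text
t: 1.6
eef_pos: [429.1, 121.1, 231.1]
tcp_rot: [-90.0, -0.0, 76.9]
force: [0.4, 0.2, 0.2]
opening: 55.5
```

```bash
python3 -c "
from plan import *
plan(501.5,-23.5,130,76.9)"
```

```text
t 1.6 pos [429.1 121.1 231.1] rot [-8.999e+01 -1.000e-02  7.687e+01] F [0.39 0.19 0.19] open 55.5
turn [-0.001 -0.003  0.001] then shift(target axes) [-2.489  2.022 -2.065]
```

Call:
arm_command(motion=[-0.6,0.2,-0.5,0,0,0,-0.3,-0.6,0.4,-0.5,0,0,0,-0.3,-0.6,0.5,-0.5,0,0,0,-0.3,-0.5,0.5,-0.4,0,0,0,-0.3,-0.2,0.4,-0.17,0,0,0,-0.3,0,0,0,0,0,0,-0.3,0,0,0,0,0,0,-0.3])

```text
t: 2.48
eef_pos: [501.1, -22.2, 132.0]
tcp_rot: [-90.0, -0.0, 76.9]
force: [-0.2, 0.0, 1.0]
opening: 55.1
```

```bash
python3 -c "
from plan import *
plan(501.5,-23.5,130,76.9)
for n in('top','side'):
    c=snap(n,n+'1.png')
s=load('side1.png')['pixels'];t=load('top1.png')['pixels']
cv2.imwrite('pics/v1.png',np.hstack([cv2.resize(s[150:300,200:350],None,fx=2.6,fy=2.6),cv2.resize(t[150:300,230:380],None,fx=2.6,fy=2.6)]))"
```

```text
t 2.475 pos [501.1 -22.2 132. ] rot [-9.002e+01 -1.000e-02  7.689e+01] F [-0.23  0.01  0.96] open 55.1
turn [ 0.002 -0.001  0.001] then shift(target axes) [-0.024  0.04  -0.013]
```

View pics/v1.png

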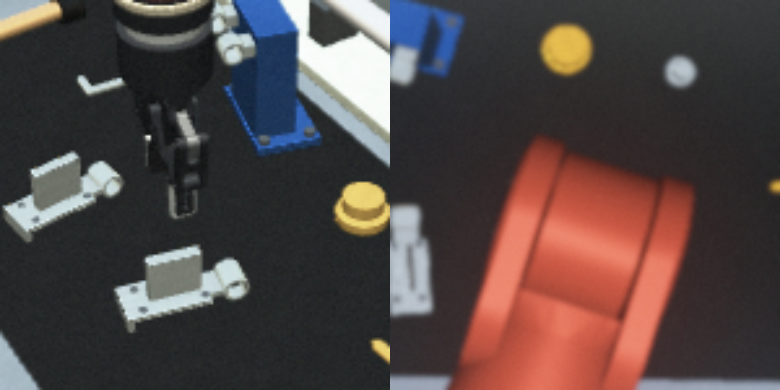

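Call:
arm_command(motion=[0,0.6,0,0,0,0,-0.3,0,0.7,0,0,0,0,-0.3,0,0.4,0,0,0,0,-0.3,0,0,0,0,0,0,-0.3])

```text
t: 3.08
eef_pos: [500.3, -21.9, 45.7]
tcp_rot: [-89.9, -0.0, 76.9]
force: [-0.9, -0.7, -0.1]
opening: 55.3
```

```bash
python3 -c "
from plan import *
plan(501.5,-23.5,26,76.9)
for n in('side',):
    c=snap(n,n+'2.png')
s=load('side2.png')['pixels']
print(proj(c,[[501.1,-22,48]]))
cv2.imwrite('pics/v2.png',cv2.resize(s[190:310,200:350],None,fx=5,fy=5,interpolation=2))"
```

```text
t 3.075 pos [500.3 -21.9  45.7] rot [-8.990e+01 -2.000e-02  7.692e+01] F [-0.87 -0.7  -0.07] open 55.3
turn [-0.01   0.002  0.002] then shift(target axes) [-0.026  0.393 -0.031]
[[266.29026963 252.30074653]]
```

View pics/v2.png

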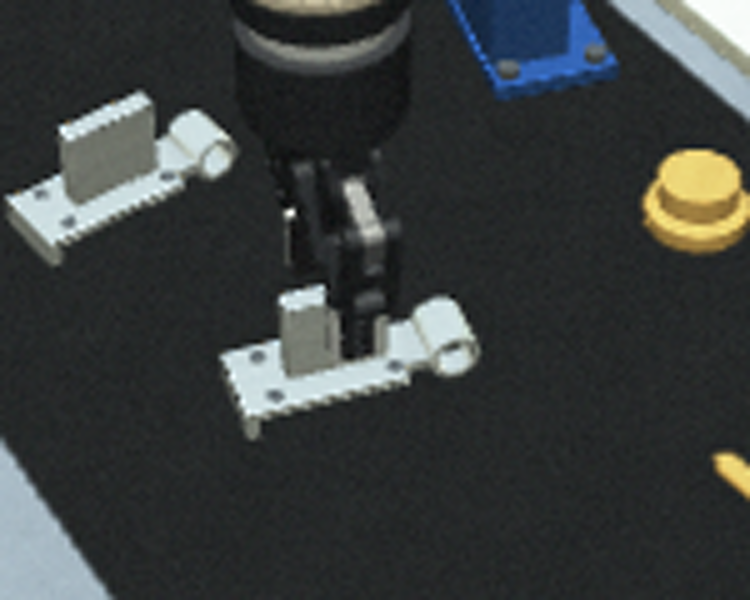

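Call:
arm_command(motion=[0,0.39,0,0,0,0,-0.3,0,0,0,0,0,0,-0.3,0,0,0,0,0,0,1,0,0,0,0,0,0,1,0,0,0,0,0,0,1,0,0,0,0,0,0,1,0,0,0,0,0,0,1])

```text
t: 4.0
eef_pos: [501.8, -22.8, 27.8]
tcp_rot: [-90.1, 0.0, 76.9]
force: [-0.8, 0.6, 6.4]
opening: 11.0
```

```bash
python3 -c "
from plan import *
plan(501.5,-23.5,26,76.9)
for n in('side',):
    c=snap(n,n+'3.png')
s=load('side3.png')['pixels']
cv2.imwrite('pics/v3.png',cv2.resize(s[190:310,200:350],None,fx=5,fy=5,interpolation=2))"
```

```text
t 4.0 pos [501.8 -22.8  27.8] rot [-90.08   0.    76.87] F [-0.83  0.64  6.4 ] open 11.0
turn [ 0.008 -0.003 -0.   ] then shift(target axes) [-0.014  0.036  0.003]
```

View pics/v3.png

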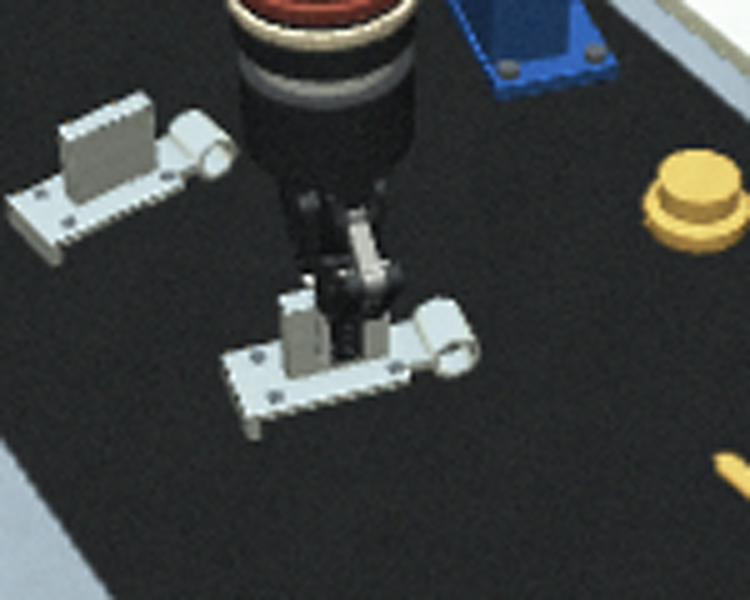

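Call:
arm_command(motion=[0,-0.5,0,0,0,0,1,0,-0.7,0,0,0,0,1,0,-0.5,0,0,-0.6,0,1,0,0,0,0,-0.6,0,1,0,0,0,0,-0.58,0,1,0,0,0,0,0,0,1])

```text
t: 4.8
eef_pos: [500.9, -22.6, 111.5]
tcp_rot: [-90.0, -0.0, 94.6]
force: [-0.3, 0.6, -2.7]
opening: 11.4
```

```bash
python3 -c "
from plan import *
plan(502,-176.7,114.8,94.7)"
```

```text
t 4.8 pos [500.9 -22.6 111.5] rot [-8.997e+01 -2.000e-02  9.463e+01] F [-0.31  0.59 -2.68] open 11.4
turn [-0.003 -0.007  0.002] then shift(target axes) [-3.074 -0.065  0.231]
```

Call:
arm_command(motion=[-0.6,0,0.1,0,0,0,1,-0.8,0,0.1,0,0,0,1,-0.8,0,0.03,0,0,0,1,-0.6,-0.06,0,0,0,0,1,-0.27,0,0,0,0,0,1,0,0,0,0,0,0,1,0,0,0,0,0,0,1])

```text
t: 5.68
eef_pos: [502.1, -175.5, 114.5]
tcp_rot: [-90.0, -0.0, 94.7]
force: [-0.4, 0.3, -2.5]
opening: 11.0
```

```bash
python3 -c "
from plan import *
plan(502,-176.7,114.8,94.7)
for n in('top','side',):
    c=snap(n,n+'4.png')
s=load('side4.png')['pixels'];t=load('top4.png')['pixels']
cv2.imwrite('pics/v4s.png',cv2.resize(s[210:330,280:420],None,fx=5,fy=5,interpolation=2))
cv2.imwrite('pics/v4t.png',cv2.resize(t[170:290,320:460],None,fx=5,fy=5,interpolation=2))"
```

```text
t 5.675 pos [ 502.1 -175.5  114.5] rot [-8.998e+01 -5.000e-02  9.469e+01] F [-0.45  0.26 -2.48] open 11.0
turn [-0.002 -0.001  0.005] then shift(target axes) [-0.024 -0.005  0.003]
```

View pics/v4s.png

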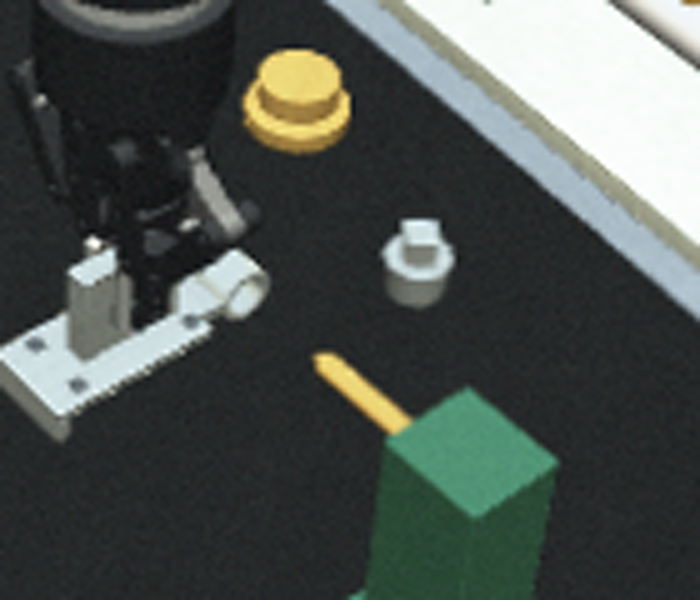

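View pics/v4t.png

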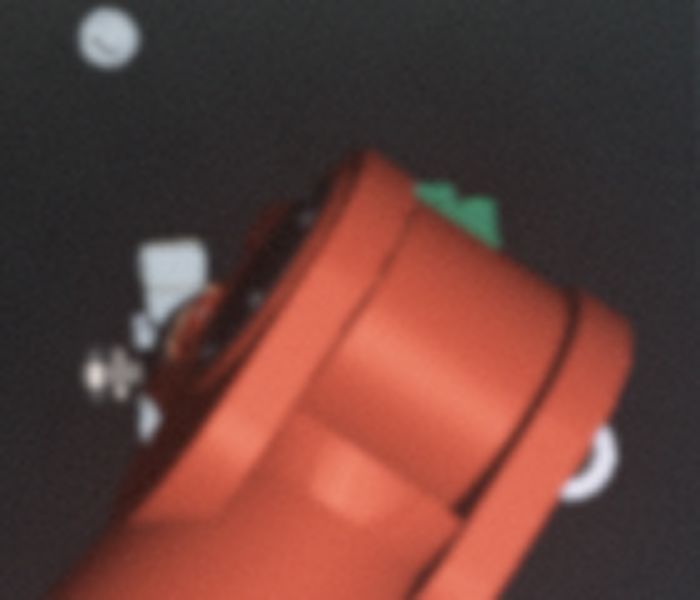

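```bash
python3 - <<'E'
from h import *
t=load('top4.png')
hsv=cv2.cvtColor(t['pixels'],cv2.COLOR_BGR2HSV)
g=((hsv[...,2]>110)&(hsv[...,1]<60)).astype(np.uint8)
n,l,st,ce=cv2.connectedComponentsWithStats(g)
for i in range(1,n):
    if 340<ce[i][0]<370 and 210<ce[i][1]<250 and st[i,4]>20:
        ys,xs=np.nonzero(l==i);W=np.array([onz(t,x,y,100) for x,y in zip(xs,ys)])[:,:2]
        th=np.radians(4.7);R=np.array([[np.cos(th),np.sin(th)],[-np.sin(th),np.cos(th)]])
        V=W@R.T;T=R@np.array([561.7,-232.1]);V=V-T
        print(st[i],'x max',V[:,0].max(),'y range at knuckle',[ (V[(V[:,0]>q)&(V[:,0]<q+4),1].min().round(1),V[(V[:,0]>q)&(V[:,0]<q+4),1].max().round(1)) for q in (-12,-8,-4,0,4,8)])
s=load('side4.png')
# expected projections (tip estimate from top) for bore near-face centre at y=+45+...
E
python3 - <<'E'
from h import *
s=load('side4.png')
im=cv2.resize(s['pixels'][250:300,300:370],None,fx=10,fy=10,interpolation=2)
cv2.imwrite('pics/v5.png',im)
E
```

```text
[347 218  14  22 188] x max 12.960511053504433 y range at knuckle [(np.float64(43.0), np.float64(72.6)), (np.float64(42.5), np.float64(74.9)), (np.float64(42.3), np.float64(74.7)), (np.float64(41.9), np.float64(74.4)), (np.float64(41.7), np.float64(74.0)), (np.float64(44.1), np.float64(73.8))]Traceback (most recent call last):
  File "<stdin>", line 11, in <module>
    return umr_minimum(a, axis, None, out, keepdims, initial, where)
ValueError: zero-size array to reduction operation minimum which has no identity
```

View pics/v5.png

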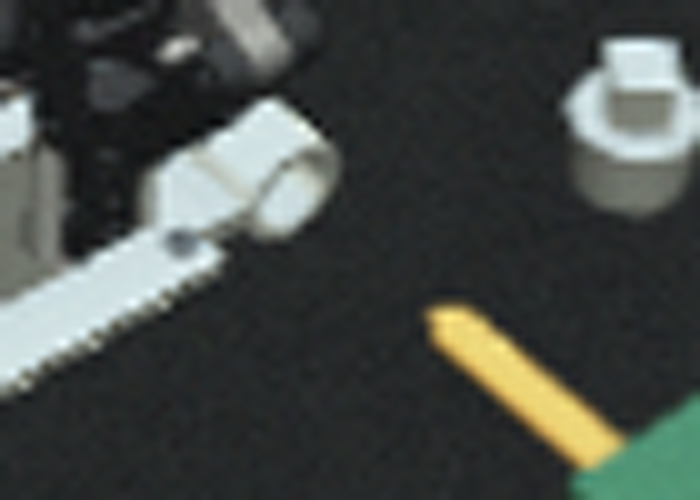

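Call:
arm_command(motion=[-0.3,-0.01,0,0,0,0,1,-0.3,0,0,0,0,0,1,-0.2,0,0,0,0,0,1,-0.1,0,0,0,0,0,1,-0.1,0,0,0,0,0,1,-0.1,0,0,0,0,0,1,0,0,0,0,0,0,1,0,0,0,0,0,0,1])

```text
t: 6.78
eef_pos: [506.6, -230.9, 115.2]
tcp_rot: [-90.0, -0.0, 94.7]
force: [-0.9, 1.9, -1.8]
opening: 11.2
```

```bash
python3 -c "
from plan import *
plan(502,-176.7,114.8,94.7)
for n in('side',):
    c=snap(n,n+'5.png')
s=load('side5.png')['pixels']
cv2.imwrite('pics/v6s.png',cv2.resize(s[250:310,310:400],None,fx=8,fy=8,interpolation=2))"
```

```text
t 6.775 pos [ 506.6 -230.9  115.2] rot [-8.999e+01 -4.000e-02  9.470e+01] F [-0.93  1.91 -1.85] open 11.2
turn [-0.001 -0.     0.004] then shift(target axes) [1.088 0.008 0.004]
```

View pics/v6s.png

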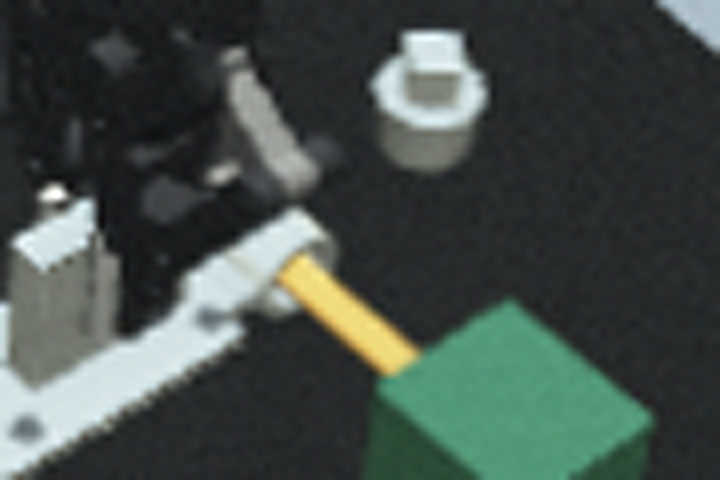

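Call:
arm_command(motion=[-0.1,0,0,0,0,0,1,-0.1,0,0,0,0,0,1,-0.1,0,0,0,0,0,1,0,0,0,0,0,0,1,0,0,0,0,0,0,1])

```text
t: 7.45
eef_pos: [507.9, -246.3, 115.2]
tcp_rot: [-90.0, -0.0, 94.7]
force: [-0.4, 3.5, -2.5]
opening: 11.1
```

```bash
python3 -c "
from plan import *
plan(502,-176.7,114.8,94.7)
for n in('side','top'):
    c=snap(n,n+'6.png')
s=load('side6.png')['pixels'];t=load('top6.png')['pixels']
plan(502,-176.7,114.8,94.7)
cv2.imwrite('pics/v7s.png',np.hstack([cv2.resize(s[250:310,310:370],None,fx=6,fy=6,interpolation=2),cv2.resize(t[190:250,350:410],None,fx=6,fy=6,interpolation=2)]))"
```

```text
t 7.45 pos [ 507.9 -246.3  115.2] rot [-9.000e+01 -2.000e-02  9.467e+01] F [-0.38  3.52 -2.54] open 11.1
turn [-0.    -0.003  0.002] then shift(target axes) [1.396 0.008 0.003]
t 7.55 pos [ 507.9 -246.2  115.2] rot [-9.000e+01 -1.000e-02  9.468e+01] F [ 0.48  3.24 -2.24] open 11.1
turn [ 0.    -0.002  0.001] then shift(target axes) [1.395 0.009 0.004]
```

View pics/v7s.png

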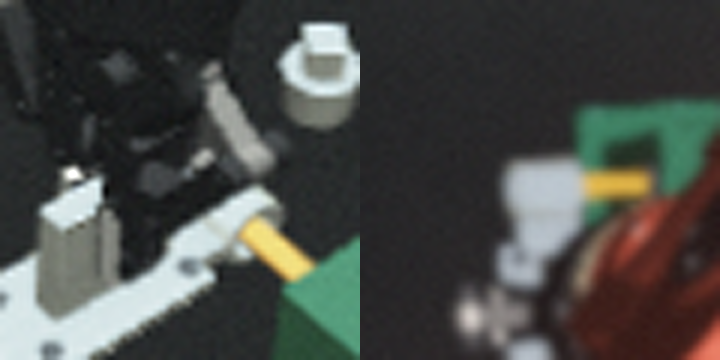

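Call:
arm_command(motion=[0.2,0,0,0,0,0,1,0.3,0,0,0,0,0,1,0.4,0,0,0,0,0,1,0.5,0,0,0,0,0,1,0.7,0,0,0,0,0,1,0.8,0,0,0,0,0,1,0.8,0,-0.05,0,0,0,1,0.5,0,-0.1,0,0,0,1,0.25,0,-0.1,0,0,0,1,0,0,0,0,0.6,0,1,0,0,0,0,0.6,0,1,0,0,0,0,0.58,0,1])

```text
t: 9.05
eef_pos: [502.3, -23.4, 115.3]
tcp_rot: [-90.0, 0.0, 76.7]
force: [0.1, -0.4, -2.3]
opening: 11.3
```

```bash
python3 -c "
from plan import *
plan(501.8,-22.8,28.6,76.9)"
```

```text
t 9.05 pos [502.3 -23.4 115.3] rot [-9.001e+01  1.000e-02  7.668e+01] F [ 0.12 -0.39 -2.28] open 11.3
turn [ 0.001 -0.022 -0.001] then shift(target axes) [0.01  1.734 0.013]
```

Call:
arm_command(motion=[0,0.5,0,0,0,0,1,0,0.6,0,0,0,0,1,0,0.4,0,0,0,0,1,0,0.15,0,0,0,0,1,0,0.09,0,0,0,0,1,0,0,0,0,0,0,1,0,0,0,0,0,0,1])

```text
t: 9.93
eef_pos: [502.8, -23.7, 29.1]
tcp_rot: [-90.1, 0.0, 76.9]
force: [-0.4, 0.7, -2.3]
opening: 10.9
```

Call:
arm_command(motion=[0,0.03,0,0,0,0,1,0,0.03,0,0,0,0,1,0,0,0,0,0,0,1])

```text
t: 10.3
eef_pos: [502.9, -23.7, 27.8]
tcp_rot: [-90.1, 0.0, 76.9]
force: [-9.2, 2.3, 18.9]
opening: 11.4
```

Call:
arm_command(motion=[0,-0.02,0,0,0,0,1,0,0,0,0,0,0,-0.3,0,0,0,0,0,0,-0.3,0,0,0,0,0,0,-0.3,0,0,0,0,0,0,-0.3,0,-0.4,0,0,0,0,-0.3,0,-0.7,0,0,0,0,-0.3,0,-0.7,0,0,0,0,-0.3,0,-0.3,0,0,0,0,-0.3])

```text
t: 11.42
eef_pos: [503.2, -23.9, 133.2]
tcp_rot: [-90.1, 0.0, 76.9]
force: [-0.6, -0.1, 0.5]
opening: 55.3
```

```bash
python3 -c "
from plan import *
plan(471.4,149.8,130,94.8)
c=snap('side','side7.png')
cv2.imwrite('pics/v8.png',cv2.resize(c['pixels'][190:310,180:330],None,fx=5,fy=5,interpolation=2))"
```

```text
t 11.425 pos [503.2 -23.9 133.2] rot [-9.015e+01  1.000e-02  7.687e+01] F [-0.63 -0.08  0.5 ] open 55.3
turn [ 0.015 -1.793 -0.003] then shift(target axes) [3.514 0.064 0.342]
```

View pics/v8.png

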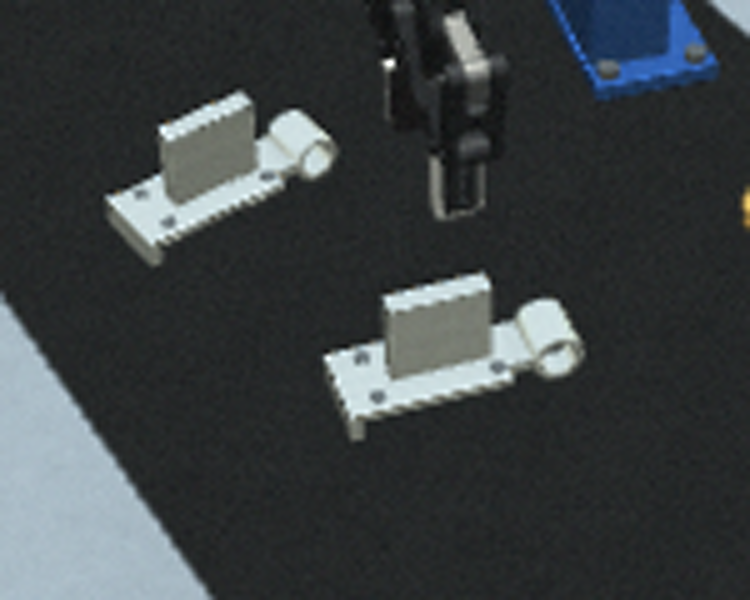

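Call:
arm_command(motion=[0,0,0,0.015,-0.6,0,-0.3,0,0,0,0,-0.6,0,-0.3,0,0,0,0,-0.59,0,-0.3,0.5,0,0.1,0,0,0,-0.3,0.8,0,0.1,0,0,0,-0.3,0.8,0,0.1,0,0,0,-0.3,0.8,0,0.04,0,0,0,-0.3,0.4,0.06,0,0,0,0,-0.3,0.2,0,0,0,0,0,-0.3,0,0,0,0,0,0,-0.3,0,0,0,0,0,0,-0.3])

```text
t: 12.85
eef_pos: [470.9, 148.7, 128.3]
tcp_rot: [-89.8, -0.0, 94.7]
force: [-0.2, -0.9, 0.6]
opening: 55.0
```

```bash
python3 -c "
from plan import *
plan(471.2,149.6,28,94.8)"
```

```text
t 12.85 pos [470.9 148.7 128.3] rot [-8.984e+01 -3.000e-02  9.473e+01] F [-0.16 -0.91  0.64] open 55.0
turn [-0.016 -0.007  0.003] then shift(target axes) [ 0.017  2.005 -0.008]
```

Call:
arm_command(motion=[0,0.6,0,-0.01,0,0,-0.3,0.02,0.7,0,0,0,0,-0.3,0,0.5,0,0,0,0,-0.3,0,0.18,0,0,0,0,-0.3,0,0,0,0,0,0,-0.3,0,0,0,0,0,0,1,0,0,0,0,0,0,1,0,0,0,0,0,0,1,0,0,0,0,0,0,1,0,0,0,0,0,0,1])

```text
t: 14.1
eef_pos: [471.2, 150.5, 30.4]
tcp_rot: [-90.0, -0.0, 94.8]
force: [-1.0, 0.1, 6.3]
opening: 11.0
```

```bash
python3 -c "
from plan import *
plan(471.2,149.6,28,94.8)
c=snap('side','side8.png')
cv2.imwrite('pics/v9.png',cv2.resize(c['pixels'][190:310,180:330],None,fx=5,fy=5,interpolation=2))"
```

```text
t 14.1 pos [471.2 150.5  30.4] rot [-9.004e+01 -3.000e-02  9.478e+01] F [-1.    0.05  6.32] open 11.0
turn [ 0.004 -0.002  0.003] then shift(target axes) [-0.018  0.047  0.001]
```

View pics/v9.png

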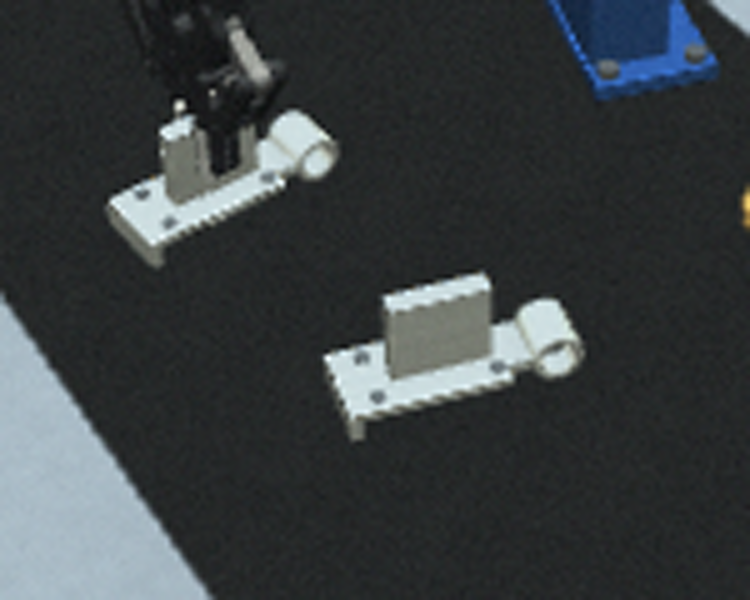

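Call:
arm_command(motion=[0,-0.4,0,0,0,0,1,0,-0.7,0,0,0,0,1,0,-0.65,0,0,0,0,1,-0.6,0,-0.1,0,0,0,1,-0.9,0,0,0,0,0,1,-0.9,0,0,0,0,0,1,-0.9,0,0,0,0,0,1,-0.9,0,0,0,0,0,1,-0.9,0,0,0,0,0,1,-0.8,0,0,0,0,0,1,-0.4,0,0,0,0,0,1,0,0,0,0,0,0,1])

```text
t: 15.65
eef_pos: [501.5, -163.6, 116.3]
tcp_rot: [-89.9, -0.1, 94.7]
force: [0.6, 1.0, -3.8]
opening: 11.1
```

```bash
python3 -c "
from plan import *
plan(502,-176,118,94.7)"
```

```text
t 15.65 pos [ 501.5 -163.6  116.3] rot [-8.992e+01 -9.000e-02  9.468e+01] F [ 0.64  1.   -3.79] open 11.1
turn [-0.008 -0.002  0.009] then shift(target axes) [-0.248 -0.034  0.011]
```

Call:
arm_command(motion=[-0.2,-0.035,0,0,0,0,1,0,0,0,0,0,0,1,0,0,0,0,0,0,1])

```text
t: 16.02
eef_pos: [502.7, -172.4, 118.5]
tcp_rot: [-90.0, -0.1, 94.8]
force: [-0.8, -0.3, -2.5]
opening: 10.6
```

```bash
python3 -c "
from plan import *
plan(502,-176,118,94.7)
for n in('side','top'):
    c=snap(n,n+'9.png')
s=load('side9.png')['pixels'];t=load('top9.png')['pixels']
cv2.imwrite('pics/v10.png',cv2.resize(s[250:300,300:370],None,fx=10,fy=10,interpolation=2))
t=load('top9.png')
hsv=cv2.cvtColor(t['pixels'],cv2.COLOR_BGR2HSV)
g=((hsv[...,2]>110)&(hsv[...,1]<60)).astype(np.uint8)
n,l,st,ce=cv2.connectedComponentsWithStats(g)
for i in range(1,n):
    if 335<ce[i][0]<370 and 210<ce[i][1]<240 and st[i,4]>60:
        ys,xs=np.nonzero(l==i);W=np.array([onz(t,x,y,100) for x,y in zip(xs,ys)])[:,:2]
        th=np.radians(4.7);R=np.array([[np.cos(th),np.sin(th)],[-np.sin(th),np.cos(th)]])
        V=(W-np.array([561.7,-232.1]))@R.T
        print(st[i],'x max',V[:,0].max(),np.sort(V[:,0])[-10:].round(1),'y',V[:,1].min(),V[:,1].max())
"
```

```text
t 16.025 pos [ 502.7 -172.4  118.5] rot [-8.996e+01 -5.000e-02  9.482e+01] F [-0.83 -0.27 -2.46] open 10.6
turn [-0.004  0.012  0.005] then shift(target axes) [-0.07   0.011  0.019]
[345 218  15  21 193] x max 14.063995353409052 [12.4 12.6 12.8 13.  13.1 13.3 13.5 13.7 13.9 14.1] y 44.332059218516456 84.5947764002875
```

View pics/v10.png

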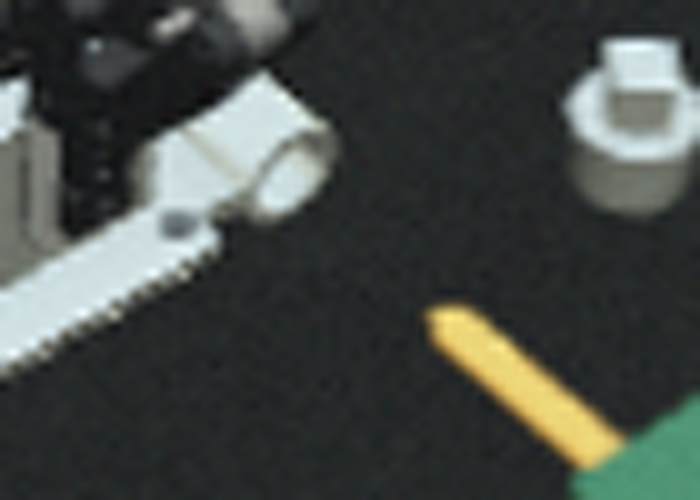

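Call:
arm_command(motion=[-0.3,0.03,0.015,0,0,0,1,-0.3,0,0,0,0,0,1,-0.2,0,0,0,0,0,1,-0.1,0,0,0,0,0,1,-0.1,0,0,0,0,0,1,-0.1,0,0,0,0,0,1,-0.1,0,0,0,0,0,1,0,0,0,0,0,0,1,0,0,0,0,0,0,1])

```text
t: 17.25
eef_pos: [506.9, -232.7, 116.9]
tcp_rot: [-90.0, -0.0, 94.8]
force: [-0.4, -0.7, -2.7]
opening: 11.1
```

```bash
python3 -c "
from plan import *
plan(502,-176,118,94.7)
for n in('side',):
    c=snap(n,n+'10.png')
plan(502,-176,118,94.7)
s=load('side10.png')['pixels']
cv2.imwrite('pics/v11.png',cv2.resize(s[250:310,310:400],None,fx=8,fy=8,interpolation=2))"
```

```text
t 17.25 pos [ 506.9 -232.7  116.9] rot [-8.996e+01 -5.000e-02  9.478e+01] F [-0.43 -0.67 -2.72] open 11.1
turn [-0.004  0.008  0.005] then shift(target axes) [ 1.139 -0.021  0.004]
t 17.3 pos [ 506.9 -232.7  116.9] rot [-8.996e+01 -5.000e-02  9.478e+01] F [-0.03  0.11 -3.27] open 10.8
turn [-0.004  0.008  0.005] then shift(target axes) [ 1.138 -0.021  0.004]
```

View pics/v11.png

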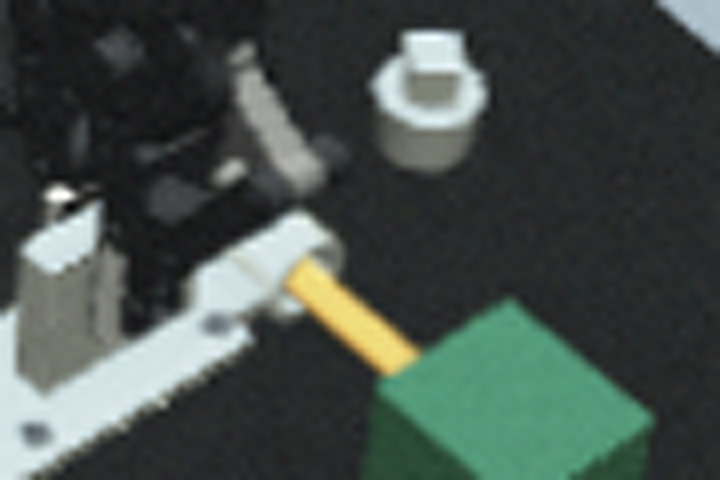

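Call:
arm_command(motion=[-0.1,0,0.015,0,0,0,1,-0.1,0,0,0,0,0,1,-0.1,0,0,0,0,0,1,-0.1,0,0,0,0,0,1,-0.12,0,0,0,0,0,1,0,0,0,0,0,0,1,0,0,0,0,0,0,1])

```text
t: 18.18
eef_pos: [508.3, -258.8, 116.9]
tcp_rot: [-90.0, -0.1, 94.8]
force: [-0.7, 0.5, -3.0]
opening: 11.3
```

```bash
python3 -c "
from plan import *
for n in('side','top'):
    c=snap(n,n+'11.png')
plan(502,-176,118,94.7)
s=load('side11.png')['pixels'];t=load('top11.png')['pixels']
cv2.imwrite('pics/v12.png',np.hstack([cv2.resize(s[250:310,310:370],None,fx=6,fy=6,interpolation=2),cv2.resize(t[190:250,350:410],None,fx=6,fy=6,interpolation=2)]))"
```

```text
t 18.275 pos [ 508.3 -258.7  116.9] rot [-8.996e+01 -5.000e-02  9.478e+01] F [ 0.56 -0.12 -3.06] open 10.8
turn [-0.004  0.008  0.005] then shift(target axes) [ 1.659 -0.022 -0.011]
```

View pics/v12.png

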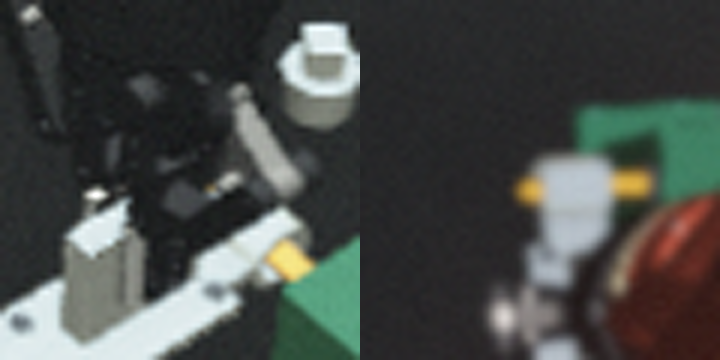

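Call:
arm_command(motion=[0.2,0,0,0,0,0,1,0.3,0,0,0,0,0,1,0.4,0,0,0,0,0,1,0.5,0,0,0,0,0,1,0.6,0,0,0,0,0,1,0.6,-0.2,0,0,0,0,1,0.6,-0.2,0,0,0,0,1,0.6,0,0,0,0.5,0,1,0.6,0,0,0,0.5,0,1,0.6,0,0,0,0.5,0,1,0.6,0,0,0,0.53,0,1,0.3,0,0,0,0,0,1])

```text
t: 19.77
eef_pos: [504.2, 36.7, 137.2]
tcp_rot: [-90.0, -0.0, 74.6]
force: [-0.1, -0.4, -3.3]
opening: 11.0
```

```bash
python3 -c "
from plan import *
plan(572.3,207.4,137.4,74.5)"
```

```text
t 19.775 pos [504.2  36.7 137.2] rot [-8.995e+01 -4.000e-02  7.462e+01] F [-0.12 -0.37 -3.34] open 11.0
turn [-0.005  0.012  0.004] then shift(target axes) [ 3.655 -0.004 -0.401]
```

Call:
arm_command(motion=[0.5,0,-0.1,0,0,0,1,0.8,0,-0.1,0,0,0,1,0.8,0,-0.1,0,0,0,1,0.8,0,-0.1,0,0,0,1,0.5,0,0,0,0,0,1,0.2,0,0,0,0,0,1,0,0,0,0,0,0,1,0,0,0,0,0,0,1])

```text
t: 20.78
eef_pos: [571.9, 201.6, 137.2]
tcp_rot: [-89.9, -0.0, 74.5]
force: [-0.8, -0.4, -3.5]
opening: 11.1
```

```bash
python3 -c "
from plan import *
plan(572.3,207.4,137.4,74.5)
for n in('side','top'):
    c=snap(n,n+'12.png')
s=load('side12.png')['pixels'];t=load('top12.png')['pixels']
cv2.imwrite('pics/v13.png',np.hstack([cv2.resize(s[130:200,240:320],None,fx=5,fy=5,interpolation=2),cv2.resize(t[140:210,190:270],None,fx=5,fy=5,interpolation=2)]))"
```

```text
t 20.775 pos [571.9 201.6 137.2] rot [-89.94  -0.    74.46] F [-0.85 -0.4  -3.49] open 11.1
turn [-0.006 -0.004  0.   ] then shift(target axes) [ 0.114 -0.004  0.024]
```

View pics/v13.png

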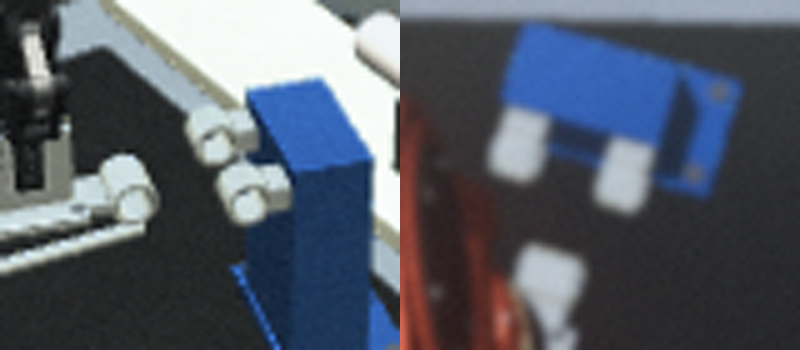

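```bash
cat > jm.py <<'E'
from h import *
import sys
t=load(sys.argv[1])
big=cv2.resize(t['pixels'],None,fx=4,fy=4,interpolation=cv2.INTER_CUBIC)
hsv=cv2.cvtColor(big,cv2.COLOR_BGR2HSV)
g=((hsv[...,2]>115)&(hsv[...,1]<60)).astype(np.uint8)
n,l,st,ce=cv2.connectedComponentsWithStats(g)
th=np.radians(-15.5);R=np.array([[np.cos(th),np.sin(th)],[-np.sin(th),np.cos(th)]])
for i in range(1,n):
    if 203*4<ce[i][0]<260*4 and 150*4<ce[i][1]<230*4 and st[i,4]>500:
        ys,xs=np.nonzero(l==i)
        W=np.array([onz(t,(x+.5)/4-.5,(y+.5)/4-.5,120) for x,y in zip(xs,ys)])[:,:2]
        V=(W-np.array([683.1,176.7]))@R.T
        print(st[i,4],'x',np.percentile(V[:,0],[0.3,99.7]).round(1),'y',np.percentile(V[:,1],[0.3,99.7]).round(1))
        for q in range(-80,30,6):
            m=(V[:,0]>=q)&(V[:,0]<q+6)
            if m.sum()>60: print('   x',q+3,'y',V[m,1].min().round(1),V[m,1].max().round(1),'mid',((V[m,1].min()+V[m,1].max())/2).round(1))
E
python3 jm.py top12.png; echo; python3 jm.py top0.png
```

```text
2127 x [-13.4  22.3] y [14.6 43.4]
   x -11 y 16.9 42.0 mid 29.4
   x -5 y 14.6 43.3 mid 29.0
   x 1 y 14.1 43.9 mid 29.0
   x 7 y 14.0 43.4 mid 28.7
   x 13 y 16.4 42.4 mid 29.4
   x 19 y 17.1 42.5 mid 29.8
2047 x [-13.4  22.4] y [-42.7 -15.5]
   x -11 y -41.3 -17.1 mid -29.2
   x -5 y -42.9 -15.5 mid -29.2
   x 1 y -43.0 -15.0 mid -29.0
   x 7 y -43.2 -15.9 mid -29.5
   x 13 y -41.3 -15.4 mid -28.3
   x 19 y -41.2 -15.8 mid -28.5
3130 x [-97.5 -44.3] y [-29.1  11.3]
   x -77 y -22.2 3.7 mid -9.2
   x -71 y -22.0 11.1 mid -5.5
   x -65 y -23.7 11.3 mid -6.2
   x -59 y -24.1 11.5 mid -6.3
   x -53 y -23.9 11.9 mid -6.0
   x -47 y -22.5 10.7 mid -5.9
915 x [-121.   -97.7] y [-54.  -26.6]
2351 x [-163.6 -123.1] y [-30.    3.6]

2110 x [-13.4  22.3] y [14.6 43.3]
   x -11 y 16.9 41.3 mid 29.1
   x -5 y 14.6 43.3 mid 29.0
   x 1 y 14.3 43.7 mid 29.0
   x 7 y 13.8 43.4 mid 28.6
   x 13 y 16.4 42.4 mid 29.4
   x 19 y 17.1 42.5 mid 29.8
2026 x [-13.3  22.3] y [-42.7 -15.6]
   x -11 y -41.3 -17.1 mid -29.2
   x -5 y -42.9 -15.5 mid -29.2
   x 1 y -43.0 -15.0 mid -29.0
   x 7 y -42.9 -16.6 mid -29.7
   x 13 y -41.3 -15.8 mid -28.5
   x 19 y -41.2 -16.1 mid -28.6
```

Call:
arm_command(motion=[0.12,0,-0.2,0,0,0,1,0,0,-0.2,0,0,0,1,0,0,0,0,0,0,1,0,0,0,0,0,0,1])

```text
t: 21.38
eef_pos: [592.8, 202.5, 137.1]
tcp_rot: [-89.9, -0.0, 74.5]
force: [-0.3, 0.1, -3.5]
opening: 11.1
```

```bash
python3 -c "
from plan import *
plan(572.3,207.4,137.4,74.5)
for n in('side','top'):
    c=snap(n,n+'13.png')
s=load('side13.png')
M=np.array([683.1,176.7,120]);th=np.radians(-15.5);X=np.array([np.cos(th),np.sin(th),0]);Y=np.array([-np.sin(th),np.cos(th),0])
print(proj(s,[M-40*Y,M-40*Y+[0,0,13],M+18*Y, M-37.7*X-15*Y,M-37.7*X-15*Y+[0,0,13]])-[245,130])
cv2.imwrite('pics/v14.png',cv2.resize(s['pixels'][130:190,245:315],None,fx=10,fy=10,interpolation=2))"; python3 jm.py top13.png
```

```text
t 21.375 pos [592.8 202.5 137.1] rot [-8.992e+01 -2.000e-02  7.445e+01] F [-0.34  0.12 -3.46] open 11.1
turn [-0.008 -0.005  0.002] then shift(target axes) [-0.016 -0.006  0.421]
[[45.58653336 41.30101227]
 [45.59326682 37.10417889]
 [39.03254371 29.65044795]
 [28.88409094 38.61219417]
 [28.78919583 34.43421937]]
2052 x [-13.4  22.4] y [14.6 42.9]
   x -11 y 16.9 38.6 mid 27.7
   x -5 y 14.6 41.8 mid 28.2
   x 1 y 14.3 43.2 mid 28.7
   x 7 y 14.0 43.4 mid 28.7
   x 13 y 16.4 42.4 mid 29.4
   x 19 y 17.1 42.5 mid 29.8
2057 x [-13.4  22.4] y [-42.8 -15.5]
   x -11 y -41.3 -17.1 mid -29.2
   x -5 y -42.9 -15.5 mid -29.2
   x 1 y -42.9 -15.0 mid -29.0
   x 7 y -43.2 -15.9 mid -29.5
   x 13 y -41.3 -15.4 mid -28.3
   x 19 y -41.2 -15.6 mid -28.4
2978 x [-76.1 -24.5] y [-23.1  18. ]
   x -71 y -23.5 -9.0 mid -16.3
   x -65 y -23.8 -2.9 mid -13.3
   x -59 y -20.7 1.6 mid -9.6
   x -53 y -15.2 13.2 mid -1.0
   x -47 y -16.8 18.2 mid 0.7
   x -41 y -18.0 18.3 mid 0.1
   x -35 y -17.6 18.3 mid 0.4
   x -29 y -16.5 17.8 mid 0.7
   x -23 y -11.8 15.2 mid 1.7
875 x [-100.5  -77.9] y [-46.7 -19. ]
2605 x [-143.8 -101.3] y [-23.2  11.5]
```

View pics/v14.png

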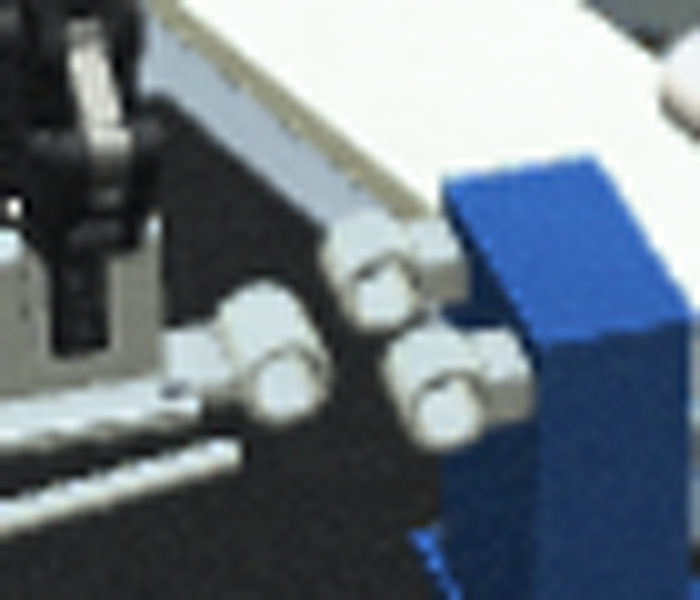

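Call:
arm_command(motion=[-0.008,-0.004,-0.15,0,0,0,1,0,0,-0.15,0,0,0,1,0,0,-0.15,0,0,0,1,0,0,-0.15,0,0,0,1,0,0,-0.1,0,0,0,1,0,0,-0.06,0,0,0,1,0,0,0,0,0,0,1,0,0,0,0,0,0,1])

```text
t: 22.48
eef_pos: [629.4, 192.4, 137.4]
tcp_rot: [-89.9, -0.0, 74.5]
force: [0.2, 0.2, -2.6]
opening: 11.1
```

```bash
python3 -c "
from plan import *
plan(630.1,191.4,137.4,74.5)
for n in('side','top'):
    c=snap(n,n+'14.png')
s=load('side14.png')['pixels'];t=load('top14.png')['pixels']
cv2.imwrite('pics/v15.png',np.hstack([cv2.resize(s[135:185,260:310],None,fx=8,fy=8,interpolation=2),cv2.resize(t[145:195,200:250],None,fx=8,fy=8,interpolation=2)]))"; python3 jm.py top14.png
```

```text
t 22.475 pos [629.4 192.4 137.4] rot [-8.994e+01 -3.000e-02  7.448e+01] F [ 0.24  0.25 -2.63] open 11.1
turn [-0.006 -0.002  0.003] then shift(target axes) [-0.015 -0.001 -0.019]
5077 x [-32.7  22.5] y [-42.4  33. ]
   x -29 y -23.7 -9.3 mid -16.5
   x -23 y -21.5 -4.8 mid -13.1
   x -17 y -15.3 -0.1 mid -7.7
   x -11 y -41.3 10.7 mid -15.3
   x -5 y -42.9 16.1 mid -13.4
   x 1 y -42.9 21.4 mid -10.7
   x 7 y -42.9 29.5 mid -6.7
   x 13 y -41.3 33.4 mid -3.9
   x 19 y -41.2 34.0 mid -3.6
884 x [-59.  -35.4] y [-46.6 -19.5]
   x -53 y -45.6 -24.8 mid -35.2
   x -47 y -46.8 -19.1 mid -32.9
   x -41 y -46.4 -20.0 mid -33.2
2653 x [-105.6  -61.1] y [-23.4   9.1]
   x -77 y -23.5 8.3 mid -7.6
   x -71 y -23.5 -4.3 mid -13.9
   x -65 y -23.6 -5.3 mid -14.4
```

View pics/v15.png

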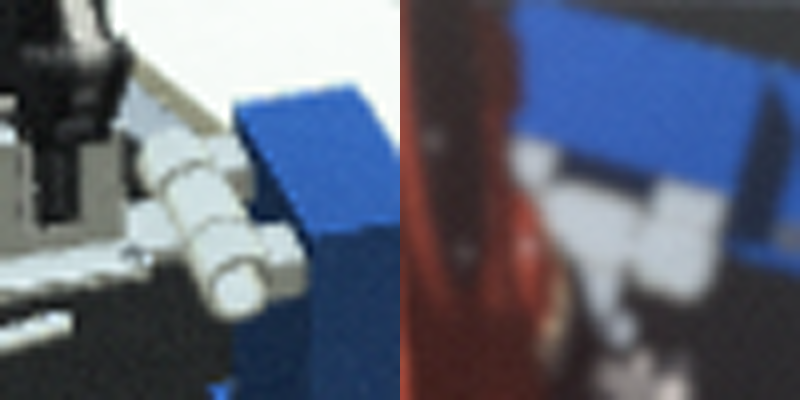

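Run:
```python
from h import *
c=load('side14.png');s=c['pixels']
im=cv2.resize(s[146:178,272:302],None,fx=18,fy=18,interpolation=cv2.INTER_CUBIC)
a=cv2.convertScaleAbs(im,alpha=1.6,beta=-120)
cv2.imwrite('pics/v16.png',a)
t=load('top14.png')
big=cv2.resize(t['pixels'],None,fx=4,fy=4,interpolation=cv2.INTER_CUBIC)
hsv=cv2.cvtColor(big,cv2.COLOR_BGR2HSV)
g=((hsv[...,2]>115)&(hsv[...,1]<60)).astype(np.uint8)
n,l,st,ce=cv2.connectedComponentsWithStats(g)
th=np.radians(-15.5);R=np.array([[np.cos(th),np.sin(th)],[-np.sin(th),np.cos(th)]])
i=l[int(171*4),int(225*4)];print(i)
ys,xs=np.nonzero(l==i)
W=np.array([onz(t,(x+.5)/4-.5,(y+.5)/4-.5,120) for x,y in zip(xs,ys)])[:,:2];V=(W-np.array([683.1,176.7]))@R.T
for q in range(-44,24,4):
    m=(V[:,1]>=q)&(V[:,1]<q+4)
    if m.sum()>10: print('y',q+2,'x',V[m,0].min().round(1),V[m,0].max().round(1))
```

```text
10
y -42 x -10.1 20.8
y -38 x -13.3 22.4
y -34 x -13.7 22.8
y -30 x -13.5 22.7
y -26 x -13.5 22.6
y -22 x -34.0 22.4
y -18 x -34.2 22.3
y -14 x -31.2 19.0
y -10 x -27.5 14.0
y -6 x -24.6 13.9
y -2 x -19.4 14.5
y 2 x -13.6 14.4
y 6 x -11.5 14.4
y 10 x -10.5 14.3
y 14 x -6.1 13.6
y 18 x -2.2 22.1
y 22 x 3.5 22.6
```

View pics/v16.png

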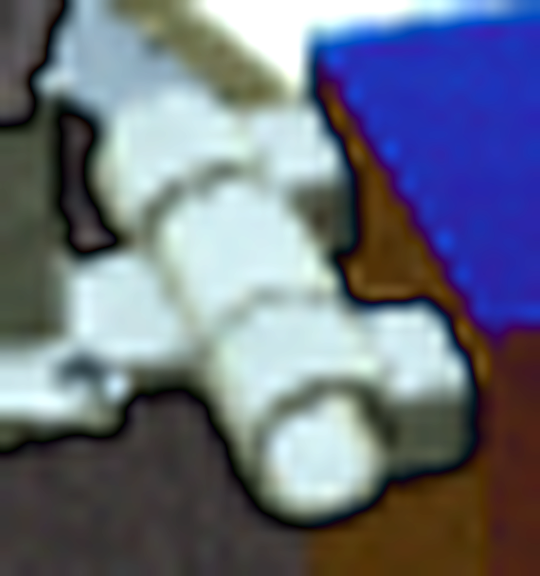

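Call:
arm_command(motion=[0,0,0.01,0,0,0,1,0,0,0,0,0,0,1,0,0,0,0,0,0,1,0,0,0,0,0,0,1,0,0,0,0,0,0,1,0,0,0,0,0,0,1])

```text
t: 23.32
eef_pos: [629.0, 192.4, 137.3]
tcp_rot: [-89.9, -0.0, 74.5]
force: [0.1, 1.1, -3.5]
opening: 11.4
```

```bash
python3 -c "
from plan import *
plan(630.1,191.4,137.4,74.5)
for n in('side','top'):
    c=snap(n,n+'15.png')
"; python3 jm.py top15.png | head -5
```

```text
t 23.325 pos [629.  192.4 137.3] rot [-8.995e+01 -3.000e-02  7.447e+01] F [ 0.07  1.1  -3.46] open 11.4
turn [-0.005 -0.003  0.003] then shift(target axes) [-0.014 -0.002 -0.026]
5107 x [-32.9  22.4] y [-42.5  33. ]
   x -29 y -23.7 -8.6 mid -16.1
   x -23 y -21.5 -3.9 mid -12.7
   x -17 y -15.3 -0.1 mid -7.7
   x -11 y -41.3 10.7 mid -15.3
```

View pics/side15.png

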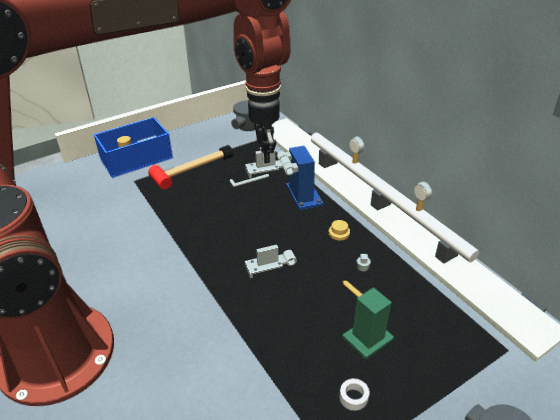

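View pics/top15.png

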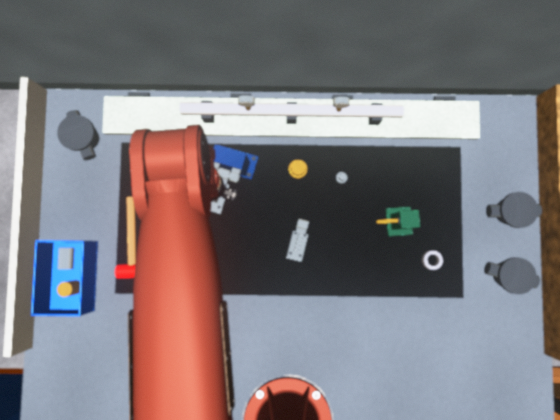

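The pictures show the leaf held level between the jamb knuckles at side (285,160). The failed leaf lies flat on the mat at side (268,258), and the pin is back out. The bystanders visible in the two views haven't moved, so I'm handing in.

```bash
python3 -c "
from h import *
print(robot.hand_in())"
```

```text
the job is handed in; nothing more can be done
None
```

The sound leaf is held level in the gripper between the jamb's knuckles, plate pointing away from the block, and the job was handed in at about 23 s.

- **Choked leaf:** I tried the right-hand leaf (nearer the stand) first. The pushing force rose to about 3.3 N with its leading face about 29 mm past the pin's rest end, which matches the pin being pushed back about 16 mm. I drew it off and laid it back flat where it had been.
- **Sound leaf:** The left-hand leaf slid on with almost no axial force (readings within about ±0.7 N). The top view showed the pin's tip on the far side, so I drew it off and took it to the jamb.
- **Final fit:** In the side view the three knuckles lined up to about 0.5 mm. The top view put the leaf about 0.7 mm too far towards the block, so I backed it off 0.5 mm.
- **Last readings:** The tool was level to about 0.1°. The only steady force was the leaf's weight, plus a sideways reading of up to 1.1 N, which is about the noise level.
- **Not confirmed:** At the end the arm hid one side gap and part of the mallet in the top view. The leaf's position along the bore therefore rests on the measurement taken just before I moved it in. The two cameras disagreed by 2–6 mm in absolute position, so I aligned by comparing parts within the same picture.

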